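# Put the balance weights on their rack in order of size

## Task

Put the four steel knob weights of the gem balance away on their wooden rack: stand each upright on the middle of its own round grey pad, in order of size along the row, with the largest next to the brass bar and the smallest at the plain end. Do not let any of them fall over.

Things in the scene. Friction and masses are not known exactly. Their poses are not given: they have to be found in the camera images.
- weight_xl: Largest of four plain steel knob weights: an upright round cylinder 44 mm in diameter and 58 mm high, with a narrow neck and a 29 mm wide round knob on top, 80 mm high in all, about 0.65 kg. Stands loose and upright on the desk. Origin: centre of its underside; z up along its axis.
- weight_l: Second largest of four plain steel knob weights: an upright round cylinder 35 mm in diameter and 46 mm high, with a narrow neck and a 23 mm wide round knob on top, 64 mm high in all, about 0.34 kg. Stands loose and upright on the desk. Origin: centre of its underside; z up along its axis.
- weight_m: Third largest of four plain steel knob weights: an upright round cylinder 27 mm in diameter and 34 mm high, with a narrow neck and a 18 mm wide round knob on top, 48 mm high in all, about 0.15 kg. Stands loose and upright on the desk. Origin: centre of its underside; z up along its axis.
- weight_s: Smallest of four plain steel knob weights: an upright round cylinder 20 mm in diameter and 24 mm high, with a narrow neck and a 13 mm wide round knob on top, 34 mm high in all, about 0.06 kg. Stands loose and upright on the desk. Origin: centre of its underside; z up along its axis.
- rack: Fixed flat dark wooden board, 270 mm (its x) by 80 mm (its y), 12 mm thick, lying on the desk turned any way round. Along its x axis runs a row of four round grey pads, flush with its top; across its +x end stands a brass bar (12 x 70 mm, 14 mm above the board's top, 122 mm from the board's centre). Origin: centre of the underside; z up.
- pad_1: Round grey pad next to the brass bar; 50 mm in diameter with a thin brass edge, flush with the board's top; pads are 60 mm apart, centre to centre. Origin: centre of the pad on the board's top surface, 12 mm above the desk; x points along the row towards the brass bar, z up.
- pad_2: Round grey pad second from the brass bar; 50 mm in diameter with a thin brass edge, flush with the board's top; pads are 60 mm apart, centre to centre. Origin: centre of the pad on the board's top surface, 12 mm above the desk; x points along the row towards the brass bar, z up.
- pad_3: Round grey pad third from the brass bar; 50 mm in diameter with a thin brass edge, flush with the board's top; pads are 60 mm apart, centre to centre. Origin: centre of the pad on the board's top surface, 12 mm above the desk; x points along the row towards the brass bar, z up.
- pad_4: Round grey pad farthest from the brass bar, at the plain end; 50 mm in diameter with a thin brass edge, flush with the board's top; pads are 60 mm apart, centre to centre. Origin: centre of the pad on the board's top surface, 12 mm above the desk; x points along the row towards the brass bar, z up.

How it is judged:
By the outcome, as a careful person would: the job done as asked, in the order asked, and still so for the second after the job is handed in, with the robot touching nothing.
It also fails if it takes over 102 s, if anything falls off the work surface, if the arm or the gripper's body presses on something with over 40 N, if the wrist force passes 120 N, or if a joint passes its speed limit or range.

## Robot

A 6-joint arm with a two-finger parallel gripper is mounted at the origin on a cart in front of the work surface, level with it; the furniture and walls round the work are solid. World frame = base frame: x ahead of the robot, y to its left, z up, the work surface at z = 0. Lengths are in m, angles in rad, forces in N, time in s.
With the tool pointing down it reaches from about 0.325 to 0.75 m from the base axis. Payload 7.6 kg.
Tool frame: the origin (TCP) lies midway between the tips of the shut fingers; the grasp point (between the pads) lies 19 mm behind it; z points along the fingers, y is the direction in which the jaws open and shut (so a half turn about z gives the same grasp; the last joint's range is limited). The gripper opens to 85 mm and grips with 20 to 120 N. Pads are 22 mm wide; open, the fingers measure 114 mm over their backs; the gripper's body (76 mm by 85 mm) begins 54 mm behind the grasp point. The pads swing forward as they close: fully open they stand 13 mm farther back than shut.
Start: joints at [-1.213, 0.052, 1.401, -0, 1.689, -0.07], TCP at [0.218, -0.478, 0.231] pointing down, gripper open.
Joint ranges: [-2.9, 2.9], [-0.91, 2.17], [0.12, 2.37], [-1.06, 4.2], [0.26, 2.73], [-2.93, 2.93]. Speed limits (rad/s): [2.57, 2.57, 3.01, 3.14, 3.14, 3.14].

## Interface

Orientations are given as [roll, pitch, yaw] about the fixed x, y, z axes, in that order (R = Rz(yaw) Ry(pitch) Rx(roll)).
In Python, from rig import read_state, snapshot, camera_info, arm, nets gives the robot as it stands.
- The arm moves only by the tool move_arm, never from a script. Its argument "increments" is a list of rows, each an object with "twist": the turn, a rotation vector about the world's x, y, z in rad, a list of three; "linear": the shift along the world's x, y, z in m, a list of three; "fingers": the finger opening in m, from 0 to 0.0854. A call has 1 to 20 rows; each row is the pose to reach, as a shift and turn from the pose measured when the call began; what a row does not reach only later rows make up. A row lasts 1/12 s, in which the tool goes at most 41.7 mm and 7.16 degrees, less where a joint would pass 70% of its speed; a pose out of reach is approached as far as the arm can. A call with a gripper value outside its range is refused whole. The fingers move at their own pace and stop on an object; "squeeze" is the grip in N (left out, the last holds). Time passes only in rows, so rows that repeat a pose let the fingers close. It gives the time, the measured TCP pose, the force and the opening at its end, in the units of the state.
- read_state(): the state, without advancing time (a new reading comes with each control period).
- snapshot(name): name is "scene" or "top"; returns (picture, depth): 384x512x3 uint8, blue, green, red; 384x512 float32, m along the optical axis (not along the pixel's ray), 0 where there is no reading.
- camera_info(name): a dict with "fovy" (degrees; the focal length in pixels is half the picture's height over the tangent of half this angle, whatever the lens; pixels are square), "cx", "cy" (the principal point, pixels), "rvec" (rotation vector, rad) and "tvec" (3), from world to camera coordinates, as OpenCV has them. Camera axes: x right, y down, z forward; pixel columns grow to the right and rows downward; lengths in m; the calibration is good to about 2 mm. A picture is of the moment at which its call begins. camera_info takes no time and is no camera call.
- arm.finish_job(): hands the job in, once; it reports no verdict.
Trained networks look in the newest picture that a camera, given by its name, has taken for a name from the list of things; names that differ only in an ending like _2 or _b are one class to them, and where a whole thing is asked for, a point or a joint stands for the part that bears it (a point fixed in the world has none). Each returns a list of dicts, best first, with "confidence" (0 to 1); they miss things now and then, are a little off and sometimes report something else, mostly with a low value. They report only what shows in the picture. A call takes as long as a camera call.
- nets.cut_out(camera, thing): "region" (384x512 bool, what is visible of it) and "pixel" ([row, column] in pixels, amid what is visible of it).
- nets.mark_of(camera, thing): "pixel" ([row, column] in pixels: a listed point, or the origin of a listed thing).
The state is a dict: "time_s": time; "qpos": joint angles; "joint_vel": joint speeds; "effort": joint torques, N m; "ee_pos": TCP position; "ee_rot": TCP orientation; "ft_force": force on the tool from outside, world axes, zero at the start; "torque": the same for the moment, N m; "finger_gap": finger opening in m.
Only numpy, scipy, OpenCV 4.12 (cv2) and the standard library are available. Lean on these libraries where they do the work, as an engineer would, in place of code of your own. Each camera call takes 0.05 s, during which the arm holds its last target.

## Working session

There is one attempt and no reset: what is moved stays moved. The work goes in short steps, Python scripts to look and compute and a tool call to move; the robot and the scene stay as the last step left them, time stands still between calls to the robot, and variables do not carry over. Pictures are saved under pics/ and viewed, and the job is handed in when it is done.

Besides the shell and the picture viewer there is one more tool, called after ">>>" as name(argument=value, ...), one argument or row to a line, values as JSON. move_arm: Moves the arm, as the interface text tells. Its arguments: {"type":"object","properties":{"increments":{"type":"array"},"squeeze":{"type":"number"}},"required":["increments"]}

```bash
mkdir -p pics
cat > h.py <<'E'
import numpy as np, cv2
from rig import read_state, snapshot, camera_info, arm, nets
def cam(n):
    i=camera_info(n); f=192/np.tan(np.radians(i["fovy"])/2)
    R=cv2.Rodrigues(np.array(i["rvec"],float))[0]; t=np.array(i["tvec"],float).ravel()
    return f,i["cx"],i["cy"],R,t,i
def p2w(n,r,c,d):
    f,cx,cy,R,t,_=cam(n); r=np.asarray(r,float);c=np.asarray(c,float)
    P=np.stack([(c-cx)/f*d,(r-cy)/f*d,d+0*r],-1); return (P-t)@R
def ray_z(n,r,c,z):
    f,cx,cy,R,t,_=cam(n); o=-R.T@t; v=R.T@np.array([(c-cx)/f,(r-cy)/f,1]); return o+v*(z-o[2])/v[2]
def w2p(n,p):
    f,cx,cy,R,t,_=cam(n); q=R@np.asarray(p)+t; return q[1]/q[2]*f+cy,q[0]/q[2]*f+cx
E
python3 - <<'E'
from h import *
for n in ("scene","top"):
    p,d=snapshot(n); cv2.imwrite(f"pics/{n}0.png",p); np.save(f"{n}0.npy",d); i=camera_info(n); print(n,i); f,cx,cy,R,t,_=cam(n); print(-R.T@t,R)
for th in ["weight_xl","weight_l","weight_m","weight_s","rack"]:
    for r in nets.cut_out("top",th)[:3]:
        rows,cols=np.nonzero(r["region"]); print(th,r["confidence"],r["pixel"],r["region"].sum(),rows.min(),rows.max(),cols.min(),cols.max())
print("pad",[(r["confidence"],r["pixel"]) for r in nets.mark_of("top","pad_1")])
print(read_state())
E
```

```text
scene {'fovy': 56.93906998454667, 'cx': 254.74961361235827, 'cy': 188.31290550373112, 'rvec': array([ 0.65586579, -2.6355563 ,  1.12809645]), 'tvec': array([0.44702228, 0.27374452, 0.64697328])}
[0.25626103 0.45561599 0.64813869] [[-0.88145644 -0.47217431 -0.00927144]
 [-0.31924239  0.61020005 -0.72507944]
 [ 0.34802132 -0.6361661  -0.68860283]]
top {'fovy': 57.62552431931785, 'cx': 260.3040972998639, 'cy': 188.53995182310035, 'rvec': array([ 2.18888659, -2.18214547,  0.06068555]), 'tvec': array([-0.09642186,  0.53322247,  1.10065307])}
[ 0.4629053  -0.10353348  1.1313974 ] [[ 0.00332625 -0.99996526 -0.00764343]
 [-0.99799491 -0.00283638 -0.06323066]
 [ 0.06320678  0.00783843 -0.99796967]]
weight_xl 0.59 [187.2, 322.8] 196 181 195 312 328
weight_l 0.57 [181.2, 356.9] 131 178 189 351 364
weight_l 0.41 [219.7, 356.1] 81 218 226 350 360
weight_m 0.57 [181.2, 356.9] 131 178 189 351 364
weight_m 0.41 [219.7, 356.1] 81 218 226 350 360
weight_s 0.57 [181.2, 356.9] 131 178 189 351 364
weight_s 0.41 [219.7, 356.1] 81 218 226 350 360
rack 0.59 [190.3, 190.7] 2115 153 229 153 225
pad [(0.69, [185.0, 356.8]), (0.68, [202.6, 177.4]), (0.67, [188.0, 189.4]), (0.52, [172.4, 203.3]), (0.51, [214.3, 168.8]), (0.26, [190.1, 190.7])]
{'time_s': 0.4, 'qpos': array([-1.21330989e+00,  5.22877640e-02,  1.40082814e+00, -4.19849862e-06,
        1.68861323e+00, -7.02827595e-02]), 'joint_vel': array([ 0.00092794, -0.00254105,  0.0013461 ,  0.00056566, -0.00102076,
       -0.00074785]), 'effort': array([-9.91604247e-04, -3.81075239e+01, -3.59879100e+01, -1.38899554e-04,
        1.35434442e-03,  3.54290626e-05]), 'ee_pos': array([ 0.21781178, -0.47765892,  0.23121263]), 'ee_rot': array([-3.14145622e+00, -5.42501605e-06,  4.27768707e-01]), 'ft_force': array([-0.31852608,  0.09385452, -0.36104073]), 'torque': array([-0.04376114,  0.01768583, -0.03105394]), 'finger_gap': 0.08562427235100954}
```

Run:
```python
import cv2
p=cv2.imread("pics/top0.png")
a=cv2.resize(p[130:250,130:390],None,fx=3,fy=3,interpolation=cv2.INTER_CUBIC); cv2.imwrite("pics/topz.png",a)
```

```text
(no output)
```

View pics/top0.png

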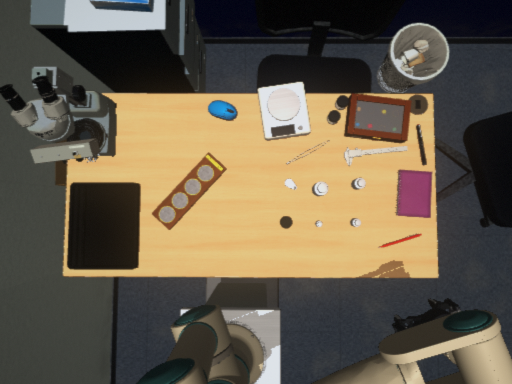

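View pics/scene0.png

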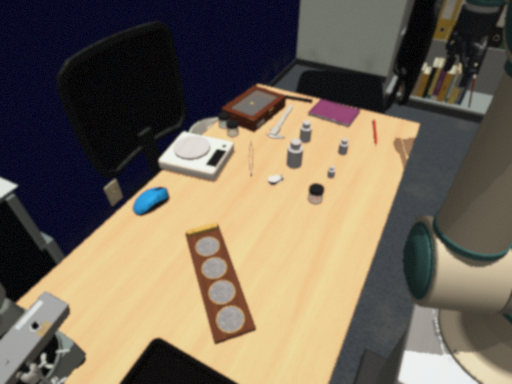

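View pics/topz.png

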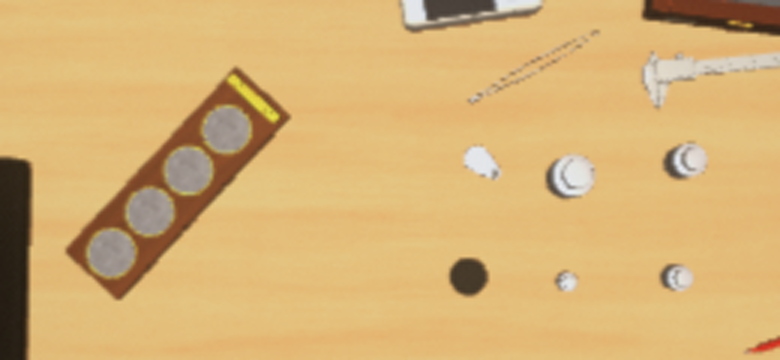

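Top view: XL at about (188,320), L (183,358), M (222,355) and S (223,319). The rack runs from its plain end at (220,165) to the brass bar at (163,216). The network mixes up the weights, so I'll measure them from depth and colour.

```bash
cat > meas.py <<'E'
from h import *
W=dict(xl=(.080,.058,.022,.0145),l=(.064,.046,.0175,.0115),m=(.048,.034,.0135,.009),s=(.034,.024,.010,.0065))
def cloud(n,d):
    r,c=np.mgrid[:384,:512]; P=p2w(n,r,c,d); P[d<=0]=np.nan; return P
E
python3 - <<'E'
from meas import *
seed=dict(xl=(188,320),l=(183,358),m=(222,355),s=(223,319))
cl={n:cloud(n,np.load(f"{n}0.npy")) for n in("top","scene")}
for n,P in cl.items():
    q=P[(P[...,0]>.3)&(P[...,0]<.55)&(np.abs(P[...,1]+.1)<.4)&(np.abs(P[...,2])<.015)]; print(n,"table z median",np.median(q[:,2]),np.std(q[:,2]))
for k,(r,c) in seed.items():
    g=ray_z("top",r,c,W[k][0]); H=W[k][0]
    for n,P in cl.items():
        near=np.hypot(P[...,0]-g[0],P[...,1]-g[1])<.04
        a=near&(P[...,2]>.008); t=near&(P[...,2]>H-.008)
        z=P[...,2][a]; print(k,n,a.sum(),"zmax",z.max().round(4) if a.any() else 0,"top n",t.sum(),np.median(P[t],0).round(4) if t.any() else 0, "all",P[a].mean(0).round(4), "ray", [round(float(x),4) for x in ray_z(n,*np.argwhere(t).mean(0),H)] if t.any() else 0)
# pads
from scipy import ndimage
for n in cl:
    p=cv2.imread(f"pics/{n}0.png"); hsv=cv2.cvtColor(p,cv2.COLOR_BGR2HSV); 
    G=np.stack(np.vectorize(lambda r,c:tuple(ray_z(n,r,c,.012)[:2]))(*np.mgrid[0:384:383j,0:512:2]) if 0 else [],0) if 0 else None
    P=cl[n]; reg=(P[...,0]>.3)&(P[...,0]<.65)&(P[...,1]>.0)&(P[...,1]<.28)&(hsv[...,1]<60)&(hsv[...,2]>80)
    lab,m=ndimage.label(reg)
    for i in range(1,m+1):
        if (lab==i).sum()>60:
            rc=np.argwhere(lab==i).mean(0); print(n,"pad",rc.round(1),(lab==i).sum(),ray_z(n,*rc,.012).round(4), np.median(P[lab==i],0).round(4))
E
```

```text
top table z median 0.001116455696838034 0.0034507582726400012
scene table z median 0.001191068216455723 0.0038724900201565805
xl top 186 zmax 0.0856 top n 74 [ 0.5319 -0.2813  0.0804] all [ 0.5317 -0.2775  0.0628] ray [0.533, -0.2809, 0.08]
xl scene 386 zmax 0.0832 top n 80 [ 0.5304 -0.2767  0.0807] all [ 0.5287 -0.2704  0.0496] ray [0.5314, -0.2767, 0.08]
l top 129 zmax 0.0687 top n 47 [ 0.5511 -0.4036  0.0651] all [ 0.5488 -0.3994  0.0484] ray [0.5501, -0.4041, 0.064]
l scene 209 zmax 0.0674 top n 40 [ 0.5485 -0.3993  0.0644] all [ 0.5473 -0.3955  0.0389] ray [0.549, -0.3998, 0.064]
m top 74 zmax 0.0532 top n 29 [ 0.4289 -0.3956  0.0484] all [ 0.4283 -0.3919  0.0372] ray [0.4281, -0.3955, 0.048]
m scene 127 zmax 0.0506 top n 31 [ 0.4273 -0.391   0.048 ] all [ 0.4263 -0.3889  0.0312] ray [0.4271, -0.3924, 0.048]
s top 34 zmax 0.0366 top n 17 [ 0.4248 -0.2816  0.0345] all [ 0.4232 -0.2788  0.028 ] ray [0.4235, -0.281, 0.034]
s scene 71 zmax 0.0369 top n 26 [ 0.4216 -0.2773  0.0327] all [ 0.4217 -0.2756  0.0231] ray [0.4216, -0.2755, 0.034]
top pad [172.5 205.1] 163 [0.585  0.0837 0.012 ] [0.5837 0.0835 0.0132]
top pad [186.4 192.3] 166 [0.5402 0.1241 0.012 ] [0.5411 0.1247 0.0131]
top pad [200.1 179.6] 170 [0.4959 0.1642 0.012 ] [0.4961 0.1636 0.0137]
top pad [213.9 166.7] 172 [0.4515 0.205  0.012 ] [0.4512 0.2041 0.0135]
scene pad [245.9 207. ] 286 [0.5841 0.0818 0.012 ] [0.5834 0.0823 0.0132]
scene pad [267.5 213.7] 337 [0.5399 0.1224 0.012 ] [0.5393 0.1229 0.0133]
scene pad [291.6 221.4] 409 [0.4953 0.163  0.012 ] [0.495  0.1638 0.0132]
scene pad [318.6 229.9] 482 [0.4511 0.2034 0.012 ] [0.4507 0.2037 0.0131]
```

>>> move_arm(
  increments=[
    {"linear":[0.03,0.02,0],"twist":[0,0,-0.04],"fingers":0.07},
    {"linear":[0.06,0.04,0],"twist":[0,0,-0.09],"fingers":0.07},
    {"linear":[0.09,0.06,0],"twist":[0,0,-0.14],"fingers":0.07},
    {"linear":[0.12,0.08,0],"twist":[0,0,-0.19],"fingers":0.07},
    {"linear":[0.15,0.1,0],"twist":[0,0,-0.24],"fingers":0.07},
    {"linear":[0.18,0.12,-0.01],"twist":[0,0,-0.29],"fingers":0.07},
    {"linear":[0.21,0.135,-0.015],"twist":[0,0,-0.34],"fingers":0.07},
    {"linear":[0.24,0.155,-0.02],"twist":[0,0,-0.38],"fingers":0.07},
    {"linear":[0.27,0.175,-0.03],"twist":[0,0,-0.41],"fingers":0.07},
    {"linear":[0.3,0.19,-0.03],"twist":[0,0,-0.428],"fingers":0.07},
    {"linear":[0.314,0.199,-0.03],"twist":[0,0,-0.428],"fingers":0.07},
    {"linear":[0.314,0.199,-0.03],"twist":[0,0,-0.428],"fingers":0.07},
    {"linear":[0.314,0.199,-0.03],"twist":[0,0,-0.428],"fingers":0.07},
  ],
  squeeze=60,
)

```text
time_s: 1.48
ee_pos: [0.5321, -0.2782, 0.2008]
ee_rot: [-3.141, 0.001, 0.001]
ft_force: [-0.1, 0.3, 0.2]
finger_gap: 0.0702
```

>>> move_arm(
  increments=[
    {"linear":[0,-0.001,-0.035],"twist":[0,0,0],"fingers":0.07},
    {"linear":[0,-0.001,-0.07],"twist":[0,0,0],"fingers":0.07},
    {"linear":[0,-0.001,-0.1],"twist":[0,0,0],"fingers":0.07},
    {"linear":[0,-0.001,-0.13],"twist":[0,0,0],"fingers":0.07},
    {"linear":[0,-0.001,-0.155],"twist":[0,0,0],"fingers":0.07},
    {"linear":[0,-0.001,-0.175],"twist":[0,0,0],"fingers":0.07},
    {"linear":[0,-0.001,-0.183],"twist":[0,0,0],"fingers":0.07},
    {"linear":[0,-0.001,-0.183],"twist":[0,0,0],"fingers":0.06},
    {"linear":[0,-0.001,-0.183],"twist":[0,0,0],"fingers":0.05},
    {"linear":[0,-0.001,-0.183],"twist":[0,0,0],"fingers":0.046},
    {"linear":[0,-0.001,-0.183],"twist":[0,0,0],"fingers":0.04},
    {"linear":[0,-0.001,-0.183],"twist":[0,0,0],"fingers":0.035},
    {"linear":[0,-0.001,-0.183],"twist":[0,0,0],"fingers":0.035},
  ],
  squeeze=60,
)

```text
time_s: 2.57
ee_pos: [0.5331, -0.2807, 0.0205]
ee_rot: [3.138, -0.002, 0.001]
ft_force: [-2.1, -3.7, 5.5]
finger_gap: 0.0424
```

>>> move_arm(
  increments=[
    {"linear":[0,0,0],"twist":[0,0,0],"fingers":0.03},
    {"linear":[0,0,0],"twist":[0,0,0],"fingers":0.03},
    {"linear":[0,0,0.01],"twist":[0,0,0],"fingers":0.03},
    {"linear":[0,0,0.02],"twist":[0,0,0],"fingers":0.03},
    {"linear":[0,0,0.03],"twist":[0,0,0],"fingers":0.03},
    {"linear":[0,0,0.03],"twist":[0,0,0],"fingers":0.03},
  ],
  squeeze=70,
)

```text
time_s: 3.07
ee_pos: [0.5345, -0.2813, 0.0538]
ee_rot: [3.136, -0.007, 0.001]
ft_force: [0.8, -0.4, -5.3]
finger_gap: 0.0422
```

Run:
```python
from h import *
s=read_state(); print(s["time_s"],s["finger_gap"],s["ft_force"],s["ee_pos"])
a,_=snapshot("scene"); b,_=snapshot("top")
A=cv2.resize(a[80:230,230:400],None,fx=2.3,fy=2.3); B=cv2.resize(b[130:260,270:400],None,fx=2.6,fy=2.6)
h=min(len(A),len(B)); cv2.imwrite("pics/lift1.png",np.hstack([A[:h],B[:h]]))
```

```text
3.0667 0.042245896948131266 [ 0.84574333 -0.41721043 -5.31027751] [ 0.53448942 -0.28132523  0.05380888]
```

View pics/lift1.png

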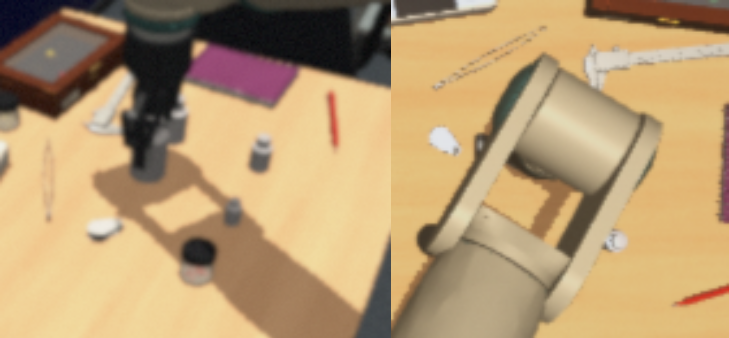

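>>> move_arm(
  increments=[
    {"linear":[0,0.0,0.03],"twist":[0,0,0],"fingers":0.03},
    {"linear":[0,0.01,0.06],"twist":[0,0,-0.03],"fingers":0.03},
    {"linear":[0.005,0.03,0.09],"twist":[0,0,-0.09],"fingers":0.03},
    {"linear":[0.01,0.06,0.11],"twist":[0,0,-0.16],"fingers":0.03},
    {"linear":[0.014,0.095,0.12],"twist":[0,0,-0.23],"fingers":0.03},
    {"linear":[0.018,0.13,0.125],"twist":[0,0,-0.3],"fingers":0.03},
    {"linear":[0.023,0.165,0.125],"twist":[0,0,-0.38],"fingers":0.03},
    {"linear":[0.028,0.2,0.125],"twist":[0,0,-0.46],"fingers":0.03},
    {"linear":[0.033,0.235,0.125],"twist":[0,0,-0.54],"fingers":0.03},
    {"linear":[0.038,0.27,0.125],"twist":[0,0,-0.6],"fingers":0.03},
    {"linear":[0.042,0.3,0.12],"twist":[0,0,-0.65],"fingers":0.03},
    {"linear":[0.046,0.33,0.11],"twist":[0,0,-0.69],"fingers":0.03},
    {"linear":[0.049,0.35,0.1],"twist":[0,0,-0.72],"fingers":0.03},
    {"linear":[0.05,0.36,0.09],"twist":[0,0,-0.739],"fingers":0.03},
    {"linear":[0.05,0.364,0.08],"twist":[0,0,-0.739],"fingers":0.03},
    {"linear":[0.05,0.364,0.07],"twist":[0,0,-0.739],"fingers":0.03},
    {"linear":[0.05,0.364,0.07],"twist":[0,0,-0.739],"fingers":0.03},
    {"linear":[0.05,0.364,0.07],"twist":[0,0,-0.739],"fingers":0.03},
  ],
)

```text
time_s: 4.67
ee_pos: [0.583, 0.0821, 0.1205]
ee_rot: [3.136, -0.003, -0.739]
ft_force: [0.2, -0.5, -5.7]
finger_gap: 0.0428
```

Run:
```python
from h import *
s=read_state(); print(s["qpos"],s["finger_gap"],s["ft_force"],s["ee_pos"],s["ee_rot"])
a,d=snapshot("scene")
cv2.imwrite("pics/pl1.png",cv2.resize(a[150:300,130:300],None,fx=3.5,fy=3.5))
```

```text
[ 0.07996611  0.29199013  1.3546602  -0.00578387  1.49706978  2.38975482] 0.04276476413333814 [ 0.15554702 -0.51644099 -5.67556207] [0.58299534 0.0821158  0.12047163] [ 3.13609884e+00 -2.75871892e-03 -7.38552630e-01]
```

View pics/pl1.png

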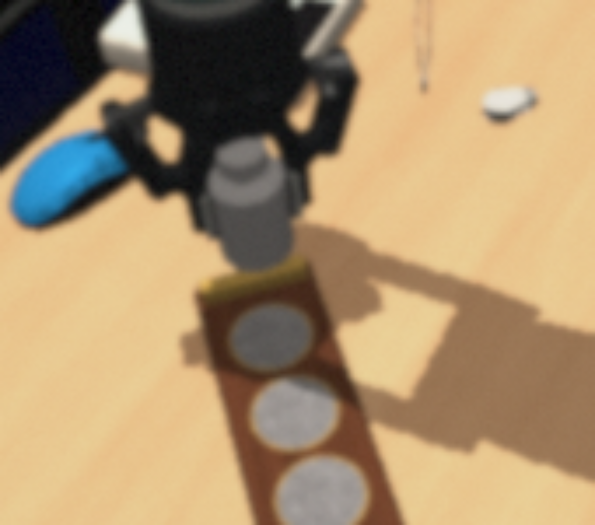

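>>> move_arm(
  increments=[
    {"linear":[0.001,0.001,-0.025],"twist":[0,0,0],"fingers":0.03},
    {"linear":[0.001,0.001,-0.05],"twist":[0,0,0],"fingers":0.03},
    {"linear":[0.001,0.001,-0.068],"twist":[0,0,0],"fingers":0.03},
    {"linear":[0.001,0.001,-0.078],"twist":[0,0,0],"fingers":0.03},
    {"linear":[0.001,0.001,-0.083],"twist":[0,0,0],"fingers":0.03},
    {"linear":[0.001,0.001,-0.085],"twist":[0,0,0],"fingers":0.03},
    {"linear":[0.001,0.001,-0.085],"twist":[0,0,0],"fingers":0.03},
  ],
)

```text
time_s: 5.3
ee_pos: [0.5853, 0.0829, 0.0376]
ee_rot: [3.139, -0.005, -0.739]
ft_force: [0.6, -0.2, -5.5]
finger_gap: 0.0425
```

>>> move_arm(
  increments=[
    {"linear":[0,0,-0.002],"twist":[0,0,0],"fingers":0.03},
    {"linear":[0,0,-0.003],"twist":[0,0,0],"fingers":0.03},
    {"linear":[0,0,-0.004],"twist":[0,0,0],"fingers":0.03},
    {"linear":[0,0,-0.004],"twist":[0,0,0],"fingers":0.03},
  ],
)

```text
time_s: 5.63
ee_pos: [0.5854, 0.083, 0.0339]
ee_rot: [3.139, -0.006, -0.739]
ft_force: [-0.6, 1.3, -5.8]
finger_gap: 0.0422
```

>>> move_arm(
  increments=[
    {"linear":[0,0,-0.001],"twist":[0,0,0],"fingers":0.03},
    {"linear":[0,0,-0.002],"twist":[0,0,0],"fingers":0.03},
    {"linear":[0,0,-0.002],"twist":[0,0,0],"fingers":0.03},
  ],
)

```text
time_s: 5.88
ee_pos: [0.5857, 0.083, 0.0326]
ee_rot: [3.14, -0.006, -0.739]
ft_force: [-1.9, -0.4, -0.9]
finger_gap: 0.0424
```

>>> move_arm(
  increments=[
    {"linear":[0,0,0],"twist":[0,0,0],"fingers":0.048},
    {"linear":[0,0,0],"twist":[0,0,0],"fingers":0.06},
    {"linear":[0,0,0],"twist":[0,0,0],"fingers":0.072},
    {"linear":[0,0,0],"twist":[0,0,0],"fingers":0.072},
    {"linear":[0,0,0.02],"twist":[0,0,0],"fingers":0.072},
    {"linear":[0,0,0.05],"twist":[0,0,0],"fingers":0.072},
    {"linear":[0,0,0.085],"twist":[0,0,0],"fingers":0.072},
    {"linear":[0,0,0.12],"twist":[0,0,0],"fingers":0.072},
    {"linear":[0,0,0.14],"twist":[0,0,0],"fingers":0.072},
  ],
)

```text
time_s: 6.63
ee_pos: [0.5869, 0.0831, 0.1777]
ee_rot: [-3.139, -0.01, -0.739]
ft_force: [0.3, 0.5, 1.0]
finger_gap: 0.0721
```

Run:
```python
from h import *
s=read_state(); print(s["time_s"],s["finger_gap"],s["ft_force"],s["ee_pos"],s["ee_rot"])
a,d=snapshot("scene")
cv2.imwrite("pics/pl1b.png",cv2.resize(a[150:350,130:300],None,fx=3,fy=3))
```

```text
6.6333 0.07206086881321883 [0.29287403 0.4594628  0.96329704] [0.58689609 0.08309075 0.17766766] [-3.13897382 -0.0103002  -0.73908202]
```

View pics/pl1b.png

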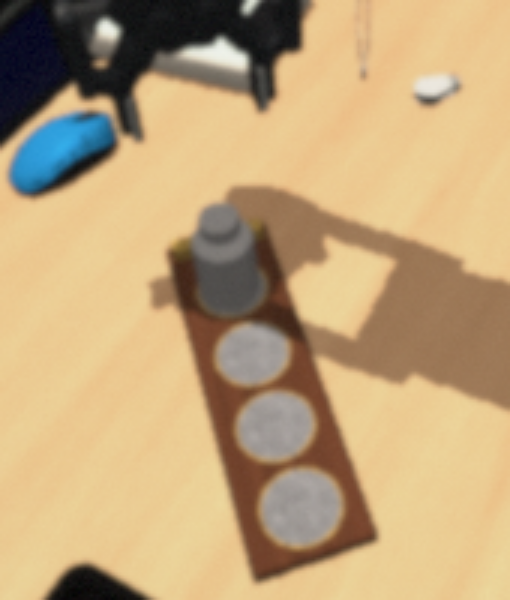

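```bash
cat > go.py <<'E'
import sys; from h import *
from scipy.spatial.transform import Rotation as Ro
x,y,z,yaw=map(float,sys.argv[1:5]); s=read_state()
R=Ro.from_euler("xyz",s["ee_rot"]); T=Ro.from_euler("xyz",[np.pi,0,yaw])
print("lin",(np.array([x,y,z])-s["ee_pos"]).round(4),"twist",(T*R.inv()).as_rotvec().round(4), "tiltonly",(Ro.from_euler("xyz",[np.pi,0,s["ee_rot"][2]])*R.inv()).as_rotvec().round(4))
E
python3 go.py .5495 -.402 .17 0
```

```text
lin [-0.0387 -0.4852 -0.0113] twist [-0.0012  0.0159  0.739 ] tiltonly [ 0.0045  0.0149 -0.    ]
```

>>> move_arm(
  increments=[
    {"linear":[-0.002,-0.02,0.01],"twist":[0,0.001,0.04],"fingers":0.06},
    {"linear":[-0.005,-0.055,0.01],"twist":[0,0.002,0.09],"fingers":0.06},
    {"linear":[-0.007,-0.09,0.01],"twist":[0,0.003,0.15],"fingers":0.06},
    {"linear":[-0.01,-0.13,0.01],"twist":[0,0.004,0.21],"fingers":0.06},
    {"linear":[-0.014,-0.17,0.01],"twist":[0,0.006,0.27],"fingers":0.06},
    {"linear":[-0.017,-0.21,0],"twist":[0,0.007,0.33],"fingers":0.06},
    {"linear":[-0.02,-0.25,0],"twist":[0,0.008,0.39],"fingers":0.06},
    {"linear":[-0.023,-0.29,0],"twist":[0,0.01,0.45],"fingers":0.06},
    {"linear":[-0.026,-0.33,-0.01],"twist":[0,0.011,0.51],"fingers":0.06},
    {"linear":[-0.03,-0.37,-0.01],"twist":[0,0.012,0.57],"fingers":0.06},
    {"linear":[-0.033,-0.41,-0.01],"twist":[0,0.014,0.63],"fingers":0.06},
    {"linear":[-0.036,-0.445,-0.01],"twist":[0,0.015,0.69],"fingers":0.06},
    {"linear":[-0.038,-0.47,-0.02],"twist":[-0.001,0.016,0.739],"fingers":0.06},
    {"linear":[-0.039,-0.485,-0.03],"twist":[-0.001,0.016,0.739],"fingers":0.06},
    {"linear":[-0.039,-0.485,-0.05],"twist":[-0.001,0.016,0.739],"fingers":0.06},
    {"linear":[-0.039,-0.485,-0.06],"twist":[-0.001,0.016,0.739],"fingers":0.06},
    {"linear":[-0.039,-0.485,-0.06],"twist":[-0.001,0.016,0.739],"fingers":0.06},
  ],
)

```text
time_s: 8.1
ee_pos: [0.548, -0.4007, 0.1173]
ee_rot: [-3.137, 0.005, -0.0]
ft_force: [-1.0, 0.9, -0.4]
finger_gap: 0.0598
```

```bash
python3 go.py .5495 -.402 .012 0
```

```text
lin [ 0.0015 -0.0013 -0.1053] twist [-0.0041 -0.0048  0.0002] tiltonly [-0.0041 -0.0048  0.    ]
```

>>> move_arm(
  increments=[
    {"linear":[0.0015,-0.0013,-0.03],"twist":[-0.004,-0.004,0],"fingers":0.06},
    {"linear":[0.0015,-0.0013,-0.06],"twist":[-0.004,-0.004,0],"fingers":0.06},
    {"linear":[0.0015,-0.0013,-0.085],"twist":[-0.004,-0.004,0],"fingers":0.06},
    {"linear":[0.0015,-0.0013,-0.1],"twist":[-0.004,-0.004,0],"fingers":0.06},
    {"linear":[0.0015,-0.0013,-0.106],"twist":[-0.004,-0.004,0],"fingers":0.06},
    {"linear":[0.0015,-0.0013,-0.106],"twist":[-0.004,-0.004,0],"fingers":0.05},
    {"linear":[0.0015,-0.0013,-0.106],"twist":[-0.004,-0.004,0],"fingers":0.042},
    {"linear":[0.0015,-0.0013,-0.106],"twist":[-0.004,-0.004,0],"fingers":0.037},
    {"linear":[0.0015,-0.0013,-0.106],"twist":[-0.004,-0.004,0],"fingers":0.032},
    {"linear":[0.0015,-0.0013,-0.106],"twist":[-0.004,-0.004,0],"fingers":0.025},
    {"linear":[0.0015,-0.0013,-0.106],"twist":[-0.004,-0.004,0],"fingers":0.025},
    {"linear":[0.0015,-0.0013,-0.106],"twist":[-0.004,-0.004,0],"fingers":0.025},
  ],
  squeeze=50,
)

```text
time_s: 9.1
ee_pos: [0.5507, -0.4033, 0.0144]
ee_rot: [3.138, -0.003, -0.0]
ft_force: [0.5, -2.2, 6.7]
finger_gap: 0.0339
```

```bash
python3 go.py .540 .123 .15 -.739
```

```text
lin [-0.0107  0.5263  0.1356] twist [ 0.0041  0.0017 -0.7386] tiltonly [0.0032 0.003  0.    ]
```

>>> move_arm(
  increments=[
    {"linear":[0,0,0.02],"twist":[0,0,0],"fingers":0.025},
    {"linear":[0,0,0.05],"twist":[0,0,0],"fingers":0.025},
    {"linear":[0,0.02,0.085],"twist":[0.001,0,-0.04],"fingers":0.025},
    {"linear":[0,0.045,0.12],"twist":[0.001,0,-0.09],"fingers":0.025},
    {"linear":[-0.001,0.075,0.14],"twist":[0.001,0,-0.15],"fingers":0.025},
    {"linear":[-0.002,0.11,0.155],"twist":[0.001,0,-0.21],"fingers":0.025},
    {"linear":[-0.003,0.15,0.165],"twist":[0.001,0,-0.27],"fingers":0.025},
    {"linear":[-0.004,0.19,0.17],"twist":[0.002,0.001,-0.33],"fingers":0.025},
    {"linear":[-0.005,0.23,0.17],"twist":[0.002,0.001,-0.39],"fingers":0.025},
    {"linear":[-0.006,0.27,0.17],"twist":[0.002,0.001,-0.45],"fingers":0.025},
    {"linear":[-0.007,0.31,0.17],"twist":[0.002,0.001,-0.51],"fingers":0.025},
    {"linear":[-0.008,0.35,0.17],"twist":[0.002,0.001,-0.57],"fingers":0.025},
    {"linear":[-0.009,0.39,0.17],"twist":[0.002,0.001,-0.62],"fingers":0.025},
    {"linear":[-0.01,0.43,0.17],"twist":[0.003,0.001,-0.67],"fingers":0.025},
    {"linear":[-0.01,0.465,0.165],"twist":[0.004,0.002,-0.71],"fingers":0.025},
    {"linear":[-0.011,0.495,0.155],"twist":[0.004,0.002,-0.739],"fingers":0.025},
    {"linear":[-0.011,0.515,0.145],"twist":[0.004,0.002,-0.739],"fingers":0.025},
    {"linear":[-0.011,0.526,0.135],"twist":[0.004,0.002,-0.739],"fingers":0.025},
    {"linear":[-0.011,0.526,0.135],"twist":[0.004,0.002,-0.739],"fingers":0.025},
    {"linear":[-0.011,0.526,0.135],"twist":[0.004,0.002,-0.739],"fingers":0.025},
  ],
)

```text
time_s: 10.77
ee_pos: [0.5393, 0.1224, 0.1486]
ee_rot: [3.14, 0.001, -0.739]
ft_force: [1.0, 0.2, -3.1]
finger_gap: 0.0338
```

```bash
python3 go.py .541 .1235 .027 -.739;  python3 - <<'E'
from h import *
a,d=snapshot("scene")
cv2.imwrite("pics/pl2.png",cv2.resize(a[150:350,130:300],None,fx=3,fy=3))
E
```

```text
lin [ 0.0017  0.0011 -0.1216] twist [ 0.0008 -0.0021 -0.0004] tiltonly [ 0.0008 -0.0021 -0.    ]
```

View pics/pl2.png

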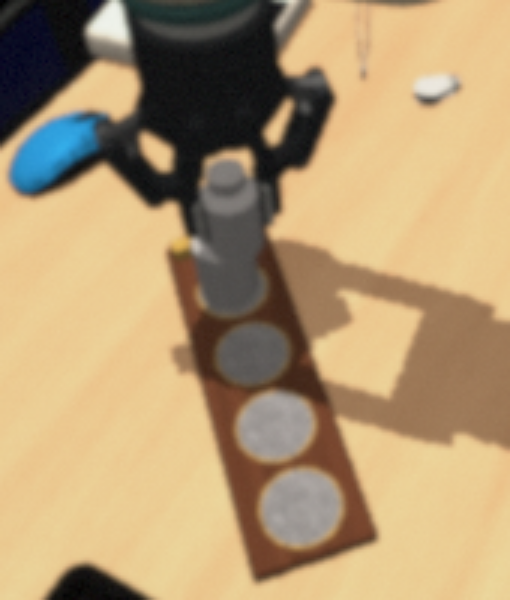

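L is held upright above pad 2 and clear of XL, so I'm lowering it.

>>> move_arm(
  increments=[
    {"linear":[0.001,0.001,-0.03],"twist":[0.001,-0.002,0],"fingers":0.025},
    {"linear":[0.001,0.001,-0.06],"twist":[0.001,-0.002,0],"fingers":0.025},
    {"linear":[0.001,0.001,-0.088],"twist":[0.001,-0.002,0],"fingers":0.025},
    {"linear":[0.001,0.001,-0.105],"twist":[0.001,-0.002,0],"fingers":0.025},
    {"linear":[0.001,0.001,-0.115],"twist":[0.001,-0.002,0],"fingers":0.025},
    {"linear":[0.001,0.001,-0.12],"twist":[0.001,-0.002,0],"fingers":0.025},
    {"linear":[0.001,0.001,-0.122],"twist":[0.001,-0.002,0],"fingers":0.025},
    {"linear":[0.001,0.001,-0.122],"twist":[0.001,-0.002,0],"fingers":0.025},
  ],
)

```text
time_s: 11.48
ee_pos: [0.5416, 0.1225, 0.0285]
ee_rot: [-3.139, -0.002, -0.74]
ft_force: [0.4, 0.2, -2.2]
finger_gap: 0.0332
```

>>> move_arm(
  increments=[
    {"linear":[-0.001,0.0005,-0.001],"twist":[-0.002,0.002,0],"fingers":0.025},
    {"linear":[-0.001,0.0005,-0.002],"twist":[-0.002,0.002,0],"fingers":0.025},
    {"linear":[-0.001,0.0005,-0.003],"twist":[-0.002,0.002,0],"fingers":0.025},
    {"linear":[-0.001,0.0005,-0.003],"twist":[-0.002,0.002,0],"fingers":0.025},
  ],
)

```text
time_s: 11.82
ee_pos: [0.5412, 0.1232, 0.0264]
ee_rot: [-3.14, -0.003, -0.74]
ft_force: [-0.3, 0.4, -1.1]
finger_gap: 0.0337
```

>>> move_arm(
  increments=[
    {"linear":[0,0,-0.001],"twist":[0,0,0],"fingers":0.025},
    {"linear":[0,0,-0.001],"twist":[0,0,0],"fingers":0.036},
    {"linear":[0,0,-0.001],"twist":[0,0,0],"fingers":0.045},
    {"linear":[0,0,-0.001],"twist":[0,0,0],"fingers":0.058},
    {"linear":[0,0,-0.001],"twist":[0,0,0],"fingers":0.06},
    {"linear":[0,0,0.02],"twist":[0,0,0],"fingers":0.06},
    {"linear":[0,0,0.05],"twist":[0,0,0],"fingers":0.06},
    {"linear":[0,0,0.085],"twist":[0,0,0],"fingers":0.06},
    {"linear":[0,0,0.12],"twist":[0,0,0],"fingers":0.06},
    {"linear":[0,0,0.15],"twist":[0,0,0],"fingers":0.06},
  ],
)

```text
time_s: 12.65
ee_pos: [0.5414, 0.1232, 0.179]
ee_rot: [-3.139, -0.004, -0.74]
ft_force: [0.6, 0.6, 0.7]
finger_gap: 0.06
```

```bash
python3 go.py .4275 -.3945 .12 0;  python3 - <<'E'
from h import *
a,d=snapshot("scene")
cv2.imwrite("pics/pl2b.png",cv2.resize(a[150:350,130:300],None,fx=3,fy=3))
E
```

```text
lin [-0.1139 -0.5177 -0.059 ] twist [-0.001   0.0048  0.7402] tiltonly [ 0.0007  0.0047 -0.    ]
```

View pics/pl2b.png

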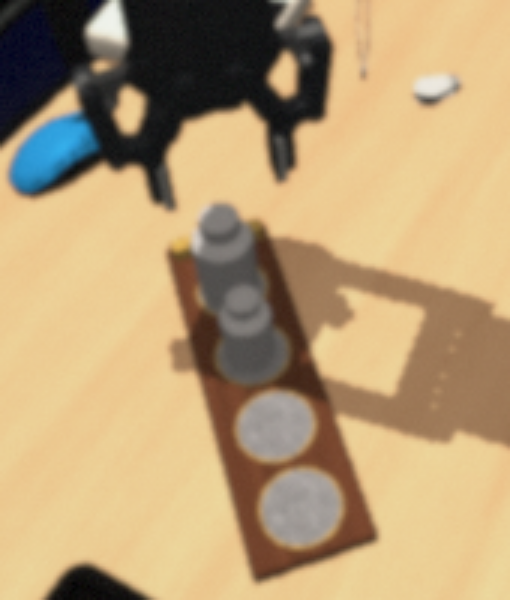

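>>> move_arm(
  increments=[
    {"linear":[-0.004,-0.02,0.01],"twist":[0,0,0.04],"fingers":0.055},
    {"linear":[-0.01,-0.05,0.02],"twist":[0,0,0.09],"fingers":0.055},
    {"linear":[-0.02,-0.09,0.02],"twist":[0,0.001,0.15],"fingers":0.055},
    {"linear":[-0.028,-0.125,0.02],"twist":[0,0.001,0.21],"fingers":0.055},
    {"linear":[-0.036,-0.16,0.02],"twist":[0,0.002,0.27],"fingers":0.055},
    {"linear":[-0.044,-0.195,0.02],"twist":[0,0.002,0.33],"fingers":0.055},
    {"linear":[-0.052,-0.23,0.02],"twist":[0,0.003,0.39],"fingers":0.055},
    {"linear":[-0.06,-0.27,0.01],"twist":[0,0.003,0.45],"fingers":0.055},
    {"linear":[-0.068,-0.31,0],"twist":[0,0.004,0.51],"fingers":0.055},
    {"linear":[-0.076,-0.35,0],"twist":[0,0.004,0.57],"fingers":0.055},
    {"linear":[-0.085,-0.39,-0.01],"twist":[0,0.004,0.62],"fingers":0.055},
    {"linear":[-0.094,-0.43,-0.02],"twist":[0,0.005,0.67],"fingers":0.055},
    {"linear":[-0.102,-0.465,-0.03],"twist":[-0.001,0.005,0.71],"fingers":0.055},
    {"linear":[-0.108,-0.495,-0.045],"twist":[-0.001,0.005,0.74],"fingers":0.055},
    {"linear":[-0.112,-0.51,-0.06],"twist":[-0.001,0.005,0.74],"fingers":0.055},
    {"linear":[-0.114,-0.5185,-0.075],"twist":[-0.001,0.005,0.74],"fingers":0.055},
    {"linear":[-0.114,-0.5185,-0.08],"twist":[-0.001,0.005,0.74],"fingers":0.055},
    {"linear":[-0.114,-0.5185,-0.08],"twist":[-0.001,0.005,0.74],"fingers":0.055},
  ],
)

```text
time_s: 14.2
ee_pos: [0.429, -0.3942, 0.104]
ee_rot: [-3.131, -0.004, -0.001]
ft_force: [0.4, 0.8, 0.7]
finger_gap: 0.0551
```

```bash
python3 go.py .4275 -.3952 .006 0
```

```text
lin [-0.0015 -0.001  -0.098 ] twist [-0.0107  0.0038  0.001 ] tiltonly [-0.0107  0.0038 -0.    ]
```

>>> move_arm(
  increments=[
    {"linear":[-0.0015,-0.001,-0.03],"twist":[-0.008,0.003,0],"fingers":0.055},
    {"linear":[-0.0015,-0.001,-0.058],"twist":[-0.008,0.003,0],"fingers":0.055},
    {"linear":[-0.0015,-0.001,-0.08],"twist":[-0.008,0.003,0],"fingers":0.055},
    {"linear":[-0.0015,-0.001,-0.093],"twist":[-0.008,0.003,0],"fingers":0.055},
    {"linear":[-0.0015,-0.001,-0.098],"twist":[-0.008,0.003,0],"fingers":0.05},
    {"linear":[-0.0015,-0.001,-0.098],"twist":[-0.008,0.003,0],"fingers":0.042},
    {"linear":[-0.0015,-0.001,-0.098],"twist":[-0.008,0.003,0],"fingers":0.034},
    {"linear":[-0.0015,-0.001,-0.098],"twist":[-0.008,0.003,0],"fingers":0.029},
    {"linear":[-0.0015,-0.001,-0.098],"twist":[-0.008,0.003,0],"fingers":0.025},
    {"linear":[-0.0015,-0.001,-0.098],"twist":[-0.008,0.003,0],"fingers":0.018},
    {"linear":[-0.0015,-0.001,-0.098],"twist":[-0.008,0.003,0],"fingers":0.018},
    {"linear":[-0.0015,-0.001,-0.098],"twist":[-0.008,0.003,0],"fingers":0.018},
  ],
  squeeze=40,
)

```text
time_s: 15.2
ee_pos: [0.4285, -0.3961, 0.0082]
ee_rot: [-3.141, -0.003, -0.001]
ft_force: [-0.4, 0.9, 6.0]
finger_gap: 0.0261
```

```bash
python3 go.py .4957 .1638 .12 -.739
```

```text
lin [0.0672 0.5599 0.1118] twist [ 0.001   0.0034 -0.738 ] tiltonly [-0.0003  0.0034 -0.    ]
```

>>> move_arm(
  increments=[
    {"linear":[0,0,0.02],"twist":[0,0,0],"fingers":0.018},
    {"linear":[0,0.005,0.05],"twist":[0,0,-0.02],"fingers":0.018},
    {"linear":[0.002,0.02,0.085],"twist":[0,0,-0.05],"fingers":0.018},
    {"linear":[0.005,0.045,0.12],"twist":[0,0,-0.09],"fingers":0.018},
    {"linear":[0.009,0.08,0.14],"twist":[0,0,-0.15],"fingers":0.018},
    {"linear":[0.014,0.115,0.155],"twist":[0,0.001,-0.21],"fingers":0.018},
    {"linear":[0.019,0.155,0.165],"twist":[0,0.001,-0.27],"fingers":0.018},
    {"linear":[0.024,0.195,0.17],"twist":[0,0.001,-0.33],"fingers":0.018},
    {"linear":[0.029,0.235,0.17],"twist":[0,0.002,-0.39],"fingers":0.018},
    {"linear":[0.034,0.275,0.17],"twist":[0,0.002,-0.45],"fingers":0.018},
    {"linear":[0.039,0.315,0.17],"twist":[0,0.002,-0.51],"fingers":0.018},
    {"linear":[0.044,0.355,0.17],"twist":[0,0.002,-0.57],"fingers":0.018},
    {"linear":[0.049,0.395,0.17],"twist":[0,0.003,-0.62],"fingers":0.018},
    {"linear":[0.053,0.435,0.17],"twist":[0.001,0.003,-0.67],"fingers":0.018},
    {"linear":[0.057,0.475,0.165],"twist":[0.001,0.003,-0.71],"fingers":0.018},
    {"linear":[0.062,0.51,0.155],"twist":[0.001,0.003,-0.738],"fingers":0.018},
    {"linear":[0.065,0.54,0.14],"twist":[0.001,0.003,-0.738],"fingers":0.018},
    {"linear":[0.067,0.56,0.125],"twist":[0.001,0.003,-0.738],"fingers":0.018},
    {"linear":[0.067,0.56,0.112],"twist":[0.001,0.003,-0.738],"fingers":0.018},
    {"linear":[0.067,0.56,0.112],"twist":[0.001,0.003,-0.738],"fingers":0.018},
  ],
)

```text
time_s: 16.87
ee_pos: [0.4938, 0.1646, 0.1173]
ee_rot: [3.137, 0.002, -0.737]
ft_force: [0.3, -0.2, -1.8]
finger_gap: 0.0257
```

```bash
python3 - <<'E'
from h import *
a,d=snapshot("scene")
cv2.imwrite("pics/pl3.png",cv2.resize(a[150:350,130:300],None,fx=3,fy=3))
E
python3 go.py .4963 .1635 .0205 -.739
```

```text
lin [ 0.0018 -0.0005 -0.0985] twist [ 0.0011 -0.0026 -0.0009] tiltonly [ 0.0011 -0.0026 -0.    ]
```

View pics/pl3.png

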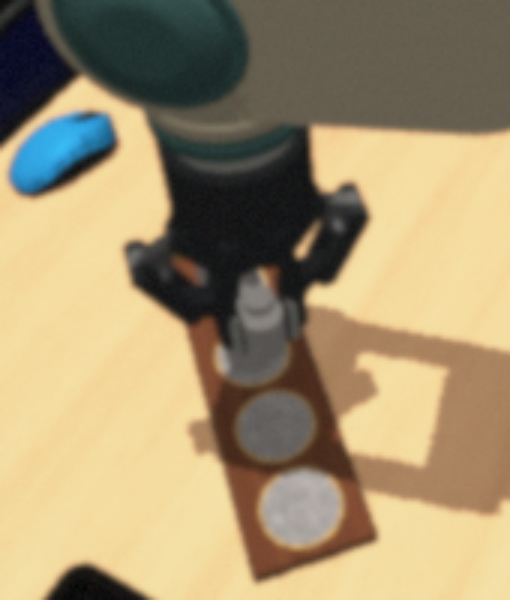

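>>> move_arm(
  increments=[
    {"linear":[0.0015,-0.0005,-0.03],"twist":[0.001,-0.002,0],"fingers":0.018},
    {"linear":[0.0015,-0.0005,-0.055],"twist":[0.001,-0.002,0],"fingers":0.018},
    {"linear":[0.0015,-0.0005,-0.075],"twist":[0.001,-0.002,0],"fingers":0.018},
    {"linear":[0.0015,-0.0005,-0.087],"twist":[0.001,-0.002,0],"fingers":0.018},
    {"linear":[0.0015,-0.0005,-0.093],"twist":[0.001,-0.002,0],"fingers":0.018},
    {"linear":[0.0015,-0.0005,-0.097],"twist":[0.001,-0.002,0],"fingers":0.018},
    {"linear":[0.0015,-0.0005,-0.098],"twist":[0.001,-0.002,0],"fingers":0.018},
    {"linear":[0.0015,-0.0005,-0.098],"twist":[0.001,-0.002,0],"fingers":0.018},
  ],
)

```text
time_s: 17.58
ee_pos: [0.4968, 0.1635, 0.0222]
ee_rot: [-3.14, -0.001, -0.738]
ft_force: [-0.1, 0.2, -1.9]
finger_gap: 0.0255
```

>>> move_arm(
  increments=[
    {"linear":[-0.0005,0,-0.001],"twist":[0,0,0],"fingers":0.018},
    {"linear":[-0.0005,0,-0.002],"twist":[0,0,0],"fingers":0.018},
    {"linear":[-0.0005,0,-0.003],"twist":[0,0,0],"fingers":0.018},
    {"linear":[-0.0005,0,-0.003],"twist":[0,0,0],"fingers":0.018},
  ],
)

```text
time_s: 17.92
ee_pos: [0.4969, 0.1637, 0.0202]
ee_rot: [-3.139, -0.002, -0.738]
ft_force: [-0.8, -1.0, 4.2]
finger_gap: 0.0254
```

Contact. I'm releasing it and rising.

>>> move_arm(
  increments=[
    {"linear":[0,0,0],"twist":[0,0,0],"fingers":0.029},
    {"linear":[0,0,0],"twist":[0,0,0],"fingers":0.038},
    {"linear":[0,0,0],"twist":[0,0,0],"fingers":0.05},
    {"linear":[0,0,0],"twist":[0,0,0],"fingers":0.05},
    {"linear":[0,0,0.02],"twist":[0,0,0],"fingers":0.05},
    {"linear":[0,0,0.05],"twist":[0,0,0],"fingers":0.05},
    {"linear":[0,0,0.085],"twist":[0,0,0],"fingers":0.05},
    {"linear":[0,0,0.12],"twist":[0,0,0],"fingers":0.05},
    {"linear":[0,0,0.15],"twist":[0,0,0],"fingers":0.05},
  ],
)

```text
time_s: 18.67
ee_pos: [0.497, 0.1637, 0.1726]
ee_rot: [-3.138, -0.002, -0.738]
ft_force: [1.0, -0.7, 0.4]
finger_gap: 0.05
```

```bash
python3 go.py .4225 -.2808 .10 0;  python3 - <<'E'
from h import *
a,d=snapshot("scene")
cv2.imwrite("pics/pl3b.png",cv2.resize(a[150:350,130:300],None,fx=3,fy=3))
E
```

```text
lin [-0.0745 -0.4445 -0.0726] twist [-0.0025  0.0035  0.7382] tiltonly [-0.0011  0.0041 -0.    ]
```

View pics/pl3b.png

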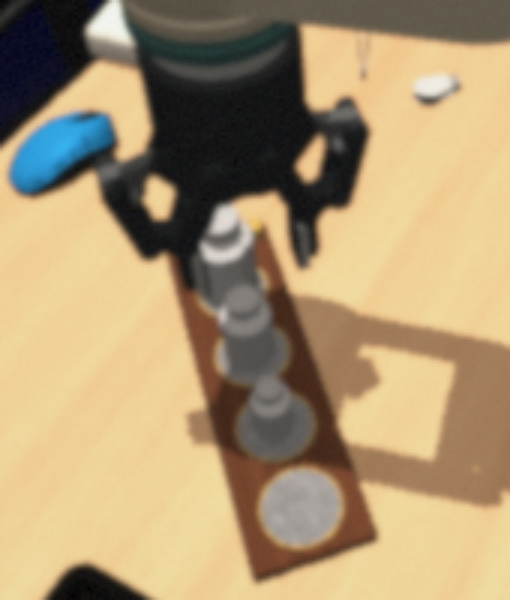

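>>> move_arm(
  increments=[
    {"linear":[-0.003,-0.02,0.01],"twist":[0,0,0.04],"fingers":0.045},
    {"linear":[-0.008,-0.05,0.02],"twist":[0,0,0.09],"fingers":0.045},
    {"linear":[-0.014,-0.085,0.02],"twist":[0,0.001,0.15],"fingers":0.045},
    {"linear":[-0.02,-0.12,0.02],"twist":[0,0.001,0.21],"fingers":0.045},
    {"linear":[-0.026,-0.155,0.02],"twist":[-0.001,0.001,0.27],"fingers":0.045},
    {"linear":[-0.032,-0.19,0.02],"twist":[-0.001,0.002,0.34],"fingers":0.045},
    {"linear":[-0.038,-0.225,0.01],"twist":[-0.001,0.002,0.41],"fingers":0.045},
    {"linear":[-0.044,-0.26,0],"twist":[-0.001,0.002,0.48],"fingers":0.045},
    {"linear":[-0.05,-0.295,0],"twist":[-0.001,0.003,0.55],"fingers":0.045},
    {"linear":[-0.056,-0.33,-0.01],"twist":[-0.002,0.003,0.61],"fingers":0.045},
    {"linear":[-0.062,-0.365,-0.02],"twist":[-0.002,0.003,0.66],"fingers":0.045},
    {"linear":[-0.067,-0.4,-0.04],"twist":[-0.002,0.003,0.7],"fingers":0.045},
    {"linear":[-0.071,-0.425,-0.055],"twist":[-0.002,0.003,0.73],"fingers":0.045},
    {"linear":[-0.0745,-0.44,-0.07],"twist":[-0.002,0.003,0.738],"fingers":0.045},
    {"linear":[-0.0745,-0.4445,-0.085],"twist":[-0.002,0.003,0.738],"fingers":0.045},
    {"linear":[-0.0745,-0.4445,-0.09],"twist":[-0.002,0.003,0.738],"fingers":0.045},
    {"linear":[-0.0745,-0.4445,-0.09],"twist":[-0.002,0.003,0.738],"fingers":0.045},
  ],
)

```text
time_s: 20.13
ee_pos: [0.424, -0.2795, 0.0876]
ee_rot: [-3.13, -0.003, -0.001]
ft_force: [0.3, 0.6, -0.5]
finger_gap: 0.0452
```

```bash
python3 go.py .4225 -.2808 .003 0;  python3 - <<'E'
from h import *
a,d=snapshot("scene")
cv2.imwrite("pics/s1.png",cv2.resize(a[100:230,250:400],None,fx=4,fy=4))
E
```

```text
lin [-0.0015 -0.0013 -0.0846] twist [-0.0114  0.0032  0.0008] tiltonly [-0.0113  0.0032 -0.    ]
```

View pics/s1.png

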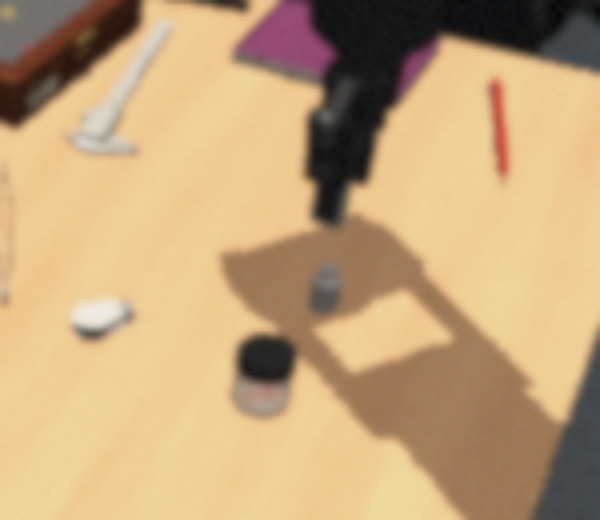

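>>> move_arm(
  increments=[
    {"linear":[-0.0015,-0.0013,-0.03],"twist":[-0.008,0.003,0],"fingers":0.045},
    {"linear":[-0.0015,-0.0013,-0.055],"twist":[-0.008,0.003,0],"fingers":0.045},
    {"linear":[-0.0015,-0.0013,-0.072],"twist":[-0.008,0.003,0],"fingers":0.045},
    {"linear":[-0.0015,-0.0013,-0.08],"twist":[-0.008,0.003,0],"fingers":0.045},
    {"linear":[-0.0015,-0.0013,-0.0835],"twist":[-0.008,0.003,0],"fingers":0.04},
    {"linear":[-0.0015,-0.0013,-0.0835],"twist":[-0.008,0.003,0],"fingers":0.032},
    {"linear":[-0.0015,-0.0013,-0.0835],"twist":[-0.008,0.003,0],"fingers":0.026},
    {"linear":[-0.0015,-0.0013,-0.0835],"twist":[-0.008,0.003,0],"fingers":0.022},
    {"linear":[-0.0015,-0.0013,-0.0835],"twist":[-0.008,0.003,0],"fingers":0.018},
    {"linear":[-0.0015,-0.0013,-0.0835],"twist":[-0.008,0.003,0],"fingers":0.012},
    {"linear":[-0.0015,-0.0013,-0.0835],"twist":[-0.008,0.003,0],"fingers":0.012},
    {"linear":[-0.0015,-0.0013,-0.0835],"twist":[-0.008,0.003,0],"fingers":0.012},
  ],
  squeeze=30,
)

```text
time_s: 21.18
ee_pos: [0.4241, -0.2815, 0.0072]
ee_rot: [-3.141, -0.004, -0.0]
ft_force: [-0.9, 1.8, 6.3]
finger_gap: 0.0187
```

```bash
python3 go.py .4517 .204 .11 -.739
```

```text
lin [0.0276 0.4855 0.1028] twist [ 0.001   0.0042 -0.7389] tiltonly [-0.0006  0.0041 -0.    ]
```

>>> move_arm(
  increments=[
    {"linear":[0,0,0.015],"twist":[0,0,0],"fingers":0.012},
    {"linear":[0,0,0.045],"twist":[0,0,0],"fingers":0.012},
    {"linear":[0.001,0.015,0.08],"twist":[0,0,-0.03],"fingers":0.012},
    {"linear":[0.002,0.04,0.115],"twist":[0,0,-0.08],"fingers":0.012},
    {"linear":[0.004,0.07,0.14],"twist":[0,0,-0.14],"fingers":0.012},
    {"linear":[0.006,0.1,0.155],"twist":[0,0.001,-0.2],"fingers":0.012},
    {"linear":[0.008,0.135,0.165],"twist":[0,0.001,-0.26],"fingers":0.012},
    {"linear":[0.01,0.17,0.17],"twist":[0,0.001,-0.32],"fingers":0.012},
    {"linear":[0.012,0.205,0.17],"twist":[0,0.002,-0.38],"fingers":0.012},
    {"linear":[0.014,0.24,0.17],"twist":[0,0.002,-0.44],"fingers":0.012},
    {"linear":[0.016,0.275,0.17],"twist":[0,0.002,-0.5],"fingers":0.012},
    {"linear":[0.018,0.31,0.17],"twist":[0,0.002,-0.56],"fingers":0.012},
    {"linear":[0.02,0.345,0.17],"twist":[0,0.003,-0.61],"fingers":0.012},
    {"linear":[0.022,0.38,0.17],"twist":[0.001,0.003,-0.66],"fingers":0.012},
    {"linear":[0.024,0.415,0.165],"twist":[0.001,0.003,-0.71],"fingers":0.012},
    {"linear":[0.026,0.445,0.15],"twist":[0.001,0.004,-0.739],"fingers":0.012},
    {"linear":[0.027,0.47,0.135],"twist":[0.001,0.004,-0.739],"fingers":0.012},
    {"linear":[0.0275,0.4855,0.12],"twist":[0.001,0.004,-0.739],"fingers":0.012},
    {"linear":[0.0275,0.4855,0.105],"twist":[0.001,0.004,-0.739],"fingers":0.012},
    {"linear":[0.0275,0.4855,0.103],"twist":[0.001,0.004,-0.739],"fingers":0.012},
  ],
)

```text
time_s: 22.85
ee_pos: [0.45, 0.2043, 0.1074]
ee_rot: [3.137, 0.002, -0.737]
ft_force: [-0.2, -0.1, -1.2]
finger_gap: 0.0187
```

```bash
python3 - <<'E'
from h import *
a,d=snapshot("scene")
cv2.imwrite("pics/pl4.png",cv2.resize(a[170:370,130:300],None,fx=3,fy=3))
E
python3 go.py .4522 .2035 .02 -.739
```

```text
lin [ 0.0017 -0.0004 -0.0886] twist [ 0.0015 -0.0031 -0.0007] tiltonly [ 0.0015 -0.0031 -0.    ]
```

View pics/pl4.png

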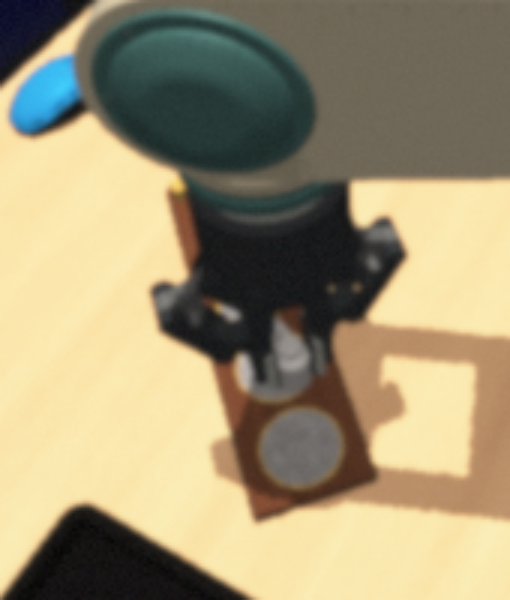

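>>> move_arm(
  increments=[
    {"linear":[0.0015,-0.0004,-0.03],"twist":[0.001,-0.003,0],"fingers":0.012},
    {"linear":[0.0015,-0.0004,-0.055],"twist":[0.001,-0.003,0],"fingers":0.012},
    {"linear":[0.0015,-0.0004,-0.07],"twist":[0.001,-0.003,0],"fingers":0.012},
    {"linear":[0.0015,-0.0004,-0.08],"twist":[0.001,-0.003,0],"fingers":0.012},
    {"linear":[0.0015,-0.0004,-0.085],"twist":[0.001,-0.003,0],"fingers":0.012},
    {"linear":[0.0015,-0.0004,-0.087],"twist":[0.001,-0.003,0],"fingers":0.012},
    {"linear":[0.0015,-0.0004,-0.087],"twist":[0.001,-0.003,0],"fingers":0.012},
  ],
)

```text
time_s: 23.48
ee_pos: [0.4527, 0.2035, 0.0225]
ee_rot: [-3.141, -0.001, -0.739]
ft_force: [0.6, -0.3, -0.8]
finger_gap: 0.0185
```

```bash
python3 - <<'E'
from h import *
a,d=snapshot("scene")
cv2.imwrite("pics/pl4a.png",cv2.resize(a[230:370,160:290],None,fx=4,fy=4))
E
python3 go.py .4520 .2035 .0192 -.739
```

```text
lin [-0.0009 -0.0001 -0.0036] twist [-0.0002  0.0017 -0.0004] tiltonly [-0.0002  0.0017 -0.    ]
```

View pics/pl4a.png

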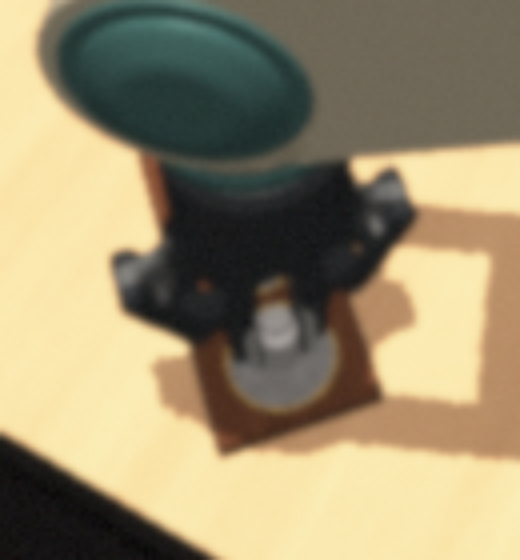

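>>> move_arm(
  increments=[
    {"linear":[-0.001,0,-0.001],"twist":[0,0,0],"fingers":0.012},
    {"linear":[-0.001,0,-0.002],"twist":[0,0,0],"fingers":0.012},
    {"linear":[-0.001,0,-0.003],"twist":[0,0,0],"fingers":0.012},
    {"linear":[-0.001,0,-0.0035],"twist":[0,0,0],"fingers":0.012},
    {"linear":[-0.001,0,-0.0035],"twist":[0,0,0],"fingers":0.012},
  ],
)

```text
time_s: 23.95
ee_pos: [0.4518, 0.2036, 0.0193]
ee_rot: [-3.14, -0.001, -0.739]
ft_force: [0.4, -0.2, -0.4]
finger_gap: 0.0187
```

>>> move_arm(
  increments=[
    {"linear":[0,0,-0.0005],"twist":[0,0,0],"fingers":0.012},
    {"linear":[0,0,-0.001],"twist":[0,0,0],"fingers":0.012},
    {"linear":[0,0,-0.001],"twist":[0,0,0],"fingers":0.012},
  ],
)

```text
time_s: 24.2
ee_pos: [0.4519, 0.2037, 0.0192]
ee_rot: [-3.14, -0.001, -0.738]
ft_force: [-4.5, -0.5, 7.2]
finger_gap: 0.0181
```

>>> move_arm(
  increments=[
    {"linear":[0,0,0.0005],"twist":[0,0,0],"fingers":0.018},
    {"linear":[0,0,0.0005],"twist":[0,0,0],"fingers":0.022},
    {"linear":[0,0,0.0005],"twist":[0,0,0],"fingers":0.03},
    {"linear":[0,0,0.0005],"twist":[0,0,0],"fingers":0.042},
    {"linear":[0,0,0.0005],"twist":[0,0,0],"fingers":0.045},
    {"linear":[0,0,0.02],"twist":[0,0,0],"fingers":0.045},
    {"linear":[0,0,0.05],"twist":[0,0,0],"fingers":0.045},
    {"linear":[0,0,0.085],"twist":[0,0,0],"fingers":0.045},
    {"linear":[0,0,0.12],"twist":[0,0,0],"fingers":0.045},
    {"linear":[0,0,0.155],"twist":[0,0,0],"fingers":0.045},
    {"linear":[-0.01,-0.04,0.17],"twist":[0,0,0.05],"fingers":0.045},
    {"linear":[-0.02,-0.08,0.17],"twist":[0,0,0.1],"fingers":0.045},
    {"linear":[-0.03,-0.12,0.17],"twist":[0,0,0.15],"fingers":0.045},
    {"linear":[-0.04,-0.16,0.17],"twist":[0,0,0.2],"fingers":0.045},
    {"linear":[-0.05,-0.2,0.17],"twist":[0,0,0.25],"fingers":0.045},
    {"linear":[-0.05,-0.24,0.17],"twist":[0,0,0.3],"fingers":0.045},
    {"linear":[-0.05,-0.28,0.17],"twist":[0,0,0.35],"fingers":0.045},
    {"linear":[-0.05,-0.32,0.17],"twist":[0,0,0.4],"fingers":0.045},
    {"linear":[-0.05,-0.32,0.17],"twist":[0,0,0.4],"fingers":0.045},
    {"linear":[-0.05,-0.32,0.17],"twist":[0,0,0.4],"fingers":0.045},
  ],
)

```text
time_s: 25.87
ee_pos: [0.4015, -0.118, 0.189]
ee_rot: [-3.14, -0.001, -0.343]
ft_force: [0.8, 0.3, -0.3]
finger_gap: 0.0449
```

Run:
```python
from meas import *
cl={};im={}
for n in("top","scene"):
    im[n],d=snapshot(n); cl[n]=cloud(n,d)
cv2.imwrite("pics/fin.png",np.hstack([cv2.resize(im["scene"][180:350,150:280],(390,510)),cv2.resize(im["top"][140:240,145:235],(400,510))]))
pads=dict(xl=(.5846,.0828),l=(.540,.1232),m=(.4956,.1636),s=(.4513,.2042))
for k,g in pads.items():
    H=W[k][0]+.012
    for n,P in cl.items():
        near=np.hypot(P[...,0]-g[0],P[...,1]-g[1])<.028
        t=near&(P[...,2]>H-.006)
        print(k,n,t.sum(),"zmax",round(float(np.nanmax(P[...,2][near])),4),"off mm",((ray_z(n,*np.argwhere(t).mean(0),H)[:2]-g)*1e3).round(1) if t.any() else None)
print(read_state()["ee_pos"])
```

```text
xl top 75 zmax 0.0973 off mm [ 1.4 -0.1]
xl scene 143 zmax 0.0951 off mm [-1.2  2.6]
l top 49 zmax 0.0817 off mm [1.2 0.2]
l scene 106 zmax 0.0788 off mm [-0.6  2.3]
m top 28 zmax 0.0644 off mm [0.7 1.1]
m scene 76 zmax 0.0627 off mm [-0.8  2.1]
s top 16 zmax 0.0501 off mm [0.6 0.4]
s scene 40 zmax 0.0484 off mm [-1.2  1.6]
[ 0.40190393 -0.11586774  0.18903041]
```

View pics/fin.png

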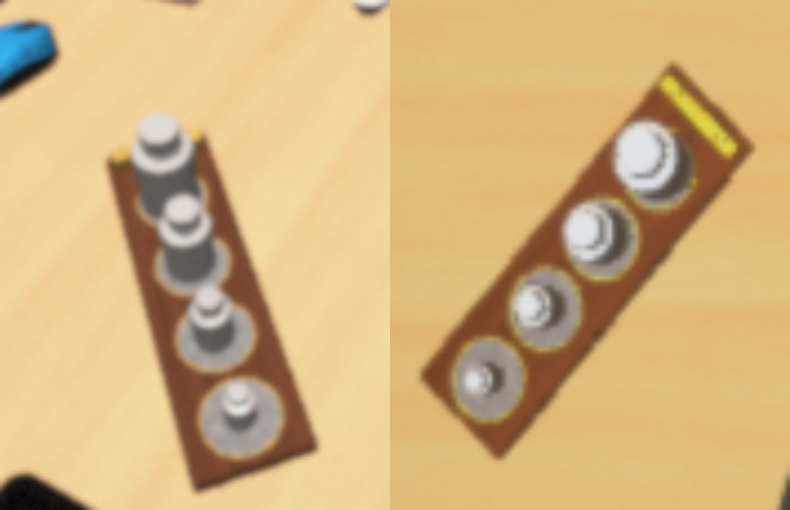

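All four stand upright on their pads in size order, each within about 1–3 mm of the pad centre, and the gripper is clear. I'm handing the job in.

```bash
python3 -c "
from h import *
print(arm.finish_job())"
```

```text
the job is handed in; nothing more can be done
None
```

All four weights are back on the rack, and I handed the job in at about 26 s of the 102 s allowed. From the brass bar to the plain end they stand XL, L, M, S. I picked each one up by its body, carried it above the others and set it down until the wrist force showed contact. None of them fell over.

**Last checks:** pictures from both cameras show all four upright and in the right order. The top camera puts each within about 1.5 mm of its pad centre. The gripper was 0.19 m up and clear of everything.

**Disagreements:**
- **Scene camera:** it reads offsets of 2–3 mm. Its readings lean towards the camera, because they include the near side of each knob.
- **Trained networks:** they mixed up the weight sizes at the start, so I located the weights from depth and the pads from colour instead.
- **Finger gap:** it read 1–2 mm less than the real diameter on every grasp. I treated that as the gripper giving slightly under load.

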